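Test and rearm the lens edger's stop button

TASK

Do the morning check of the lens edger's emergency stop, with the fingertips only: push the red mushroom button down until it latches, then turn it clockwise by pushing sideways against one face of its raised wing until it springs back out, then push the blue reset button all the way in and let it come back out. Do not press reset while the red button is still in, never press the green start button, do not pinch the wing between the fingers, and leave the small things lying about where they are.

Things in the scene. Friction and masses are not known exactly. Their poses are not given: they have to be found in the camera images.
- stop_station: Fixed yellow stop housing, 96 x 96 mm, 49 mm high, origin at the centre of its underside, z up, yaw varies. Centred on top: a yellow guard ring (86 mm outside, 76 mm inside diameter, top at 70 mm) round the red mushroom button (68 mm diameter; flat face 78 mm above the origin when out, about 69 mm when latched).
- stop_wing (a point): Centre of the top of the upright red wing across the button's face, on the turning axis, 98 mm above the housing's underside when out; it moves with the button. Its y axis runs along the wing (untwisted: the housing's y). Wing: 58 mm long, 12 mm thick (the top 4 mm: 8 mm), rising 20 mm above the face. Press here or on the face.
- stop_press (a joint): How far the red mushroom button is pushed in, m: 0 out, 0.012 at the hard stop. It latches by itself when pushed beyond about 0.0096, and then rests at about 0.0093. Pushing takes about 2 N at first and 4 N at most before the stop, but a fast touch jolts more: press at about 15 mm/s. Released, a spring lifts it back to 0. Pressed while twisted, it does not latch.
- stop_twist (a joint): How far the red button is turned, rad, positive clockwise seen from above: 0 at rest, 1.4 at the stop. A weak spring (up to 0.05 N m) turns it back to 0 when let go. With the button latched in, turning to about 0.7 rad frees the latch and the button springs up about 9 mm.
- wing_near: The wing's face towards the housing's -x side (when untwisted): a vertical plate 56 mm long, its outer surface 6 mm from the turning axis, reaching from the button's face to 4 mm below the wing's top. Pushing its +y half towards the housing's +x turns the button clockwise. Origin: centre of the housing's underside, moving with the button.
- wing_far: The same on the wing's other face, towards the housing's +x side; pushing its -y half towards the housing's -x turns the button clockwise.
- control_box: Fixed grey control box, 76 mm (its x) x 136 mm (its y), 43 mm high, origin at the centre of its underside, z up, yaw varies. On top: the blue reset button at its y = +36 mm and the green start button at y = -36 mm, with a small amber lamp between.
- reset_button_top (a point): Centre of the top of the blue reset button, 30 mm in diameter, 65 mm above the worktop when out. Pushed straight down.
- reset_button (a joint): How far the blue reset button is pushed in, m: 0 out, 0.006 fully in (about 5 N); it springs back.
- start_button_top (a point): Centre of the top of the green start button, same size as the blue one. Not to be pressed.
- start_button (a joint): How far the green start button is pushed in, m: 0 out, 0.006 fully in.
- glue_tube: Small loose tube of glue with blue cap, 80 x 25 x 18 mm, lying; origin under its centre. Leave alone.
- loupe: Loose black loupe, 38 mm in diameter, 30 mm high, standing; origin under its centre. Leave alone.
- parts_jar_1: Loose clear jar with black lid, 37 mm in diameter, 50 mm high; origin under its centre. Leave alone.
- screw_packet: Loose yellow card packet, 30 x 54 x 12 mm, lying flat; origin under its centre. Leave alone.

How it is judged:
On the way, in this order (a step that is already met when the one before it is completed fails the run):
1. the red button is pushed in far enough to latch, untwisted (value of joint stop_press above 0.0088 m and value of joint stop_twist below 0.4 rad), for 0.2 s.
2. it is turned clockwise while latched in (value of joint stop_press above 0.006 m and value of joint stop_twist above 0.5 rad), for 0.02 s.
3. it springs back out (value of joint stop_press below 0.002 m), for 0.1 s.
4. the blue reset button is pushed in (value of joint reset_button above 0.0045 m), for 0.05 s.
At the end, for the whole second after the job is handed in: The red button is out (less than 2 mm in) and turned back to within 0.15 rad of rest, the blue and green buttons are out (less than 1.5 mm in), and the four loose things are within 30 mm of where they were (value of joint stop_press below 0.002 m and value of joint stop_twist below 0.15 rad and value of joint each of reset_button, start_button below 0.0015 m and distance of each of glue_tube, loupe, parts_jar_1, screw_packet from where it was at the start of the episode below 0.03 m); the robot touches nothing.
It fails at once if the green start button is pressed (more than 2.5 mm) (value of joint start_button above 0.0025 m).
It fails at once if reset is pressed (more than 3 mm) while the red button is still in (value of joint reset_button above 0.003 m and value of joint stop_press above 0.004 m).
It fails at once if the wing is pinched: the fingers press on both its faces at once (more than 1 N each) (contact force between the fingers and wing_near above 1 N and contact force between the fingers and wing_far above 1 N).
It fails at once if one of the loose things is lifted or shoved more than 30 mm (distance of any of glue_tube, loupe, parts_jar_1, screw_packet from where it was at the start of the episode above 0.03 m).
It also fails if it takes over 48 s, if anything falls off the work surface, if the arm or the gripper's body presses on something with over 40 N, if the wrist force passes 120 N, or if a joint passes its speed limit or range.

ROBOT

A 6-joint arm with a two-finger parallel gripper is mounted at the origin on a cart in front of the work surface, level with it; the furniture and walls round the work are solid. World frame = base frame: x ahead of the robot, y to its left, z up, the work surface at z = 0. Lengths are in m, angles in rad, forces in N, time in s.
With the tool pointing down it reaches from about 0.25 to 0.725 m from the base axis. Payload 4 kg.
Tool frame: the origin (TCP) lies at the very end of the fingers, on their centre line; the grasp point (between the pads) lies 19 mm behind it; z points along the fingers, y is the line along which they close (so a half turn about z gives the same grasp; the last joint's range is limited). The gripper opens to 85 mm and grips with 20 to 120 N. Pads are 22 mm wide; open, the fingers measure 114 mm over their backs; the gripper's body (76 mm by 85 mm) begins 54 mm behind the grasp point. The pads swing forward as they close: fully open they stand 13 mm farther back than shut.
Start: joints at [-1.239, 0.241, 0.005, 1.335, 0, 1.571], TCP at [0.163, -0.473, 0.231] pointing down, gripper open.
Joint ranges: [-2.72, 2.72], [-1.05, 1.87], [-1.09, 1.28], [-1.99, 2.15], [-1.42, 1.44], [-3.14, 3.14]. Speed limits (rad/s): [2.79, 2.79, 3.14, 3.14, 3.14, 3.14].

INTERFACE

Orientations are given as a unit quaternion [x, y, z, w].
In Python, from workcell import bot, vision, workorder, boxes_of gives the robot as it stands.
- The arm moves only by the tool send_rows, never from a script. Its argument "motion" is text: rows parted by semicolons, each of 5 numbers parted by spaces: the closure, from -1 (fully open) to 1 (shut), so that 0 is half open, then the shift along the tool's x, y, z in cm, then the turn about the tool's z in rad. In form: claw x y z twist; .... A call has 1 to 5 rows; each row is the pose to reach, as a shift and turn from the pose commanded when the call began, along the tool's axes at that moment; what a row does not reach only later rows make up. A row lasts 1/10 s, in which the tool goes at most 50 mm and 8.59 degrees, less where a joint would pass 70% of its speed; a pose out of reach is approached as far as the arm can. A call with a gripper value outside its range is refused whole. The fingers move at their own pace and stop on an object; the grip force is fixed at half the most. Time passes only in rows, so rows that repeat a pose let the fingers close. It gives the time, the measured TCP pose, the force, the opening and the grip force at its end, in the units of the state.
- bot.get_obs(): the state, without advancing time (a new reading comes with each control period).
- vision.camera(name): name is "scene" or "top" or "wrist"; returns the picture (384x512x3 uint8, red, green, blue); there is no depth.
- vision.camera_model(name): a dict with "fov_y" (degrees; the focal length in pixels is half the picture's height over the tangent of half this angle, whatever the lens; pixels are square), "cx", "cy" (the principal point, pixels), "k1" (the pictures are not rectified: a ray, as slopes to the right and down, at radius r is drawn at 1 + k1 r^2 times it, then the intrinsics apply), "world_from_camera" (4x4, takes a point from camera to world coordinates); the wrist camera has in their place "hand_eye" (4x4, takes a point from camera to tool coordinates, whose origin is the TCP and whose axes are the flange's). Camera axes: x right, y down, z forward; pixel columns grow to the right and rows downward; lengths in m; the calibration is good to about 2 mm. A picture is of the moment at which its call begins: read the wrist's pose just before it. camera_model takes no time and is no camera call.
- workorder.job_done(): hands the job in; it is judged then, once.
Trained networks look in the newest picture that a camera, given by its name, has taken for a name from the list of things; names that differ only in an ending like _2 or _b are one class to them, and where a whole thing is asked for, a point or a joint stands for the part that bears it (a point fixed in the world has none). Each returns a list of dicts, best first, with "conf" (0 to 1); they miss things now and then, are a little off and sometimes report something else, mostly with a low value. They report only what shows in the picture. A call takes as long as a camera call.
- boxes_of(camera, target): "rect" ([centre column, centre row, width, height] in pixels, round what is visible of it).
The state is a dict: "clock": time; "joint_pos": joint angles; "joint_vel": joint speeds; "tau": joint torques, N m; "eef_pos": TCP position; "tool_rot": TCP orientation; "ft_force": force on the tool from outside, world axes, zero at the start; "ft_torque": the same for the moment, N m; "grip_width": finger opening in m; "grasp_force": force on a finger pad.
Only numpy, scipy, OpenCV 4.12 (cv2) and the standard library are available. Lean on these libraries where they do the work, as an engineer would, in place of code of your own. Each camera call takes 0.05 s, during which the arm holds its last target. There are 200 camera calls.

## Working session

There is one attempt and no reset: what is moved stays moved. The work goes in short steps, Python scripts to look and compute and a tool call to move; the robot and the scene stay as the last step left them, time stands still between calls to the robot, and variables do not carry over. Pictures are saved under pics/ and viewed, at most 10 in all, crops included, and the job is handed in when it is done.

Besides the shell and the picture viewer there is one more tool, called after "Call:" as a command line: name --argument value ..., lists and objects as JSON in quotes. send_rows: Moves the arm, as the interface text tells. Its arguments: {"type":"object","properties":{"motion":{"type":"string"}},"required":["motion"]}

```bash
mkdir -p pics
cat > h.py <<'E'
import numpy as np, cv2
from workcell import bot, vision, workorder, boxes_of
from scipy.spatial.transform import Rotation as R
def ray(name,u,v,obs=None):
    m=vision.camera_model(name); f=192/np.tan(np.radians(m["fov_y"])/2)
    d=np.array([(u-m["cx"])/f,(v-m["cy"])/f]); s=d.copy()
    for _ in range(20): s=d/(1+m["k1"]*(s@s))
    if "world_from_camera" in m: T=np.array(m["world_from_camera"])
    else:
        W=np.eye(4); W[:3,:3]=R.from_quat(obs["tool_rot"]).as_matrix(); W[:3,3]=obs["eef_pos"]; T=W@np.array(m["hand_eye"])
    return T[:3,3],T[:3,:3]@np.array([s[0],s[1],1])
def at_z(name,u,v,z,obs=None):
    o,d=ray(name,u,v,obs); return o+d*(z-o[2])/d[2]
E
python3 - <<'E'
from h import *
o=bot.get_obs(); print(o["clock"],o["eef_pos"],R.from_quat(o["tool_rot"]).as_matrix().round(3).tolist(),o["grip_width"])
for c in ["top","scene"]:
    im=vision.camera(c); cv2.imwrite(f"pics/{c}0.png",im[:,:,::-1])
    if c=="top":
      for t,z in [("stop_station",.05),("stop_wing",.098),("control_box",.043),("reset_button_top",.065),("start_button_top",.065),("glue_tube",.01),("loupe",.03),("parts_jar_1",.05),("screw_packet",.012)]:
        for b in boxes_of(c,t)[:2]: print(t,round(b["conf"],2),np.round(b["rect"]),at_z(c,*b["rect"][:2],z).round(3))
E
```

```text
0.0 [ 0.16266167 -0.47214539  0.23041326] [[0.945, 0.326, -0.001], [0.326, -0.945, 0.002], [0.0, -0.002, -1.0]] 0.08543549042013542
stop_station 0.73 [180. 225.  52.  52.] [0.447 0.373 0.05 ]
stop_wing 0.85 [179. 230.  33.  32.] [0.439 0.368 0.098]
control_box 0.7 [312. 184.  62.  44.] [0.537 0.082 0.043]
reset_button_top 0.56 [296. 186.  11.   8.] [0.532 0.121 0.065]
reset_button_top 0.38 [231. 270.  28.  16.] [0.353 0.262 0.065]
start_button_top 0.61 [327. 188.   9.  13.] [0.528 0.053 0.065]
glue_tube 0.57 [231. 270.  31.  15.] [0.343 0.264 0.01 ]
loupe 0.46 [250. 138.  16.  20.] [0.643 0.221 0.03 ]
parts_jar_1 0.55 [200. 145.  14.  18.] [0.623 0.329 0.05 ]
screw_packet 0.88 [311. 132.  17.  25.] [0.66  0.077 0.012]
```

View pics/top0.png

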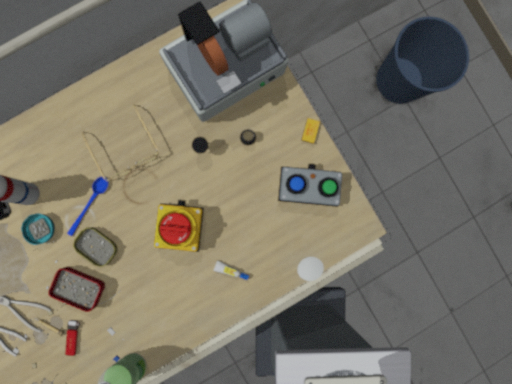

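View pics/scene0.png

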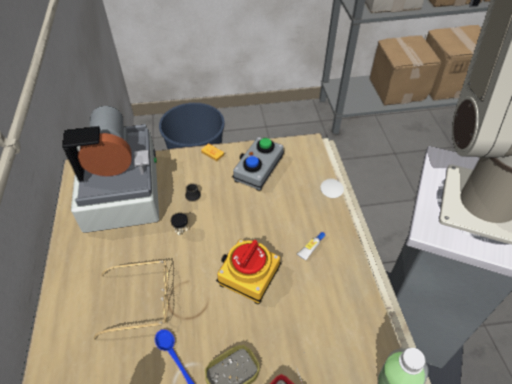

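The top view shows the stop station at about (180,228), the control box at (312,186) with blue left and green right, and the small things clear of both. In the scene view the wing runs diagonally across the button at (250,258). I'll swing over now, with the fingers closed.

Call:
send_rows --motion "1 2.7 -3.5 0 -0.15;1 5.4 -7 0 -0.3;1 8.1 -10.5 0 -0.45;1 10.8 -14 0 -0.6;1 13.5 -17.5 0 -0.75"

```text
clock: 1.05
eef_pos: [0.2337, -0.2618, 0.2314]
tool_rot: [0.856, 0.517, 0.0, 0.0]
ft_force: [0.8, 0.2, 0.3]
grip_width: 0.0124
grasp_force: 0.0
```

```bash
cat > w.py <<'E'
from h import *
import sys
def go(p,yaw=None):
    o=bot.get_obs(); M=R.from_quat(o["tool_rot"]).as_matrix()
    print("t",o["clock"],"pos",o["eef_pos"].round(4) if hasattr(o["eef_pos"],'round') else o["eef_pos"],"yaw",np.arctan2(M[1,0],M[0,0]).round(3),"shift cm",(M.T@(np.array(p)-o["eef_pos"])*100).round(2),"F",np.round(o["ft_force"],1),"w",round(o["grip_width"],4),"q",np.round(o["joint_pos"],2))
if __name__=="__main__": go([float(a) for a in sys.argv[1:4]])
E
python3 w.py .40 .30 .23; python3 -c "
from h import *
print(vision.camera_model('wrist'))"
```

```text
t 1.05 pos [ 0.2337 -0.2618  0.2314] yaw 1.087 shift cm [ 57.47 -11.41   0.13] F [0.8 0.2 0.3] w 0.0124 q [-0.84 -0.06 -0.33  1.3   0.    1.21]
{'fov_y': 58.80944610388631, 'cx': 261.42828298116865, 'cy': 197.49563209652695, 'k1': 0.0017582499382600323, 'hand_eye': array([[ 3.09830867e-05, -9.61940264e-01, -2.73259815e-01,
         6.88065887e-02],
       [ 9.99999980e-01, -2.36191966e-05,  1.96528502e-04,
         9.55379218e-04],
       [-1.95502857e-04, -2.73259816e-01,  9.61940245e-01,
        -1.42695151e-01],
       [ 0.00000000e+00,  0.00000000e+00,  0.00000000e+00,
         1.00000000e+00]])}
```

Call:
send_rows --motion "1 4.6 -0.9 0 0;1 9.2 -1.8 0 0;1 13.8 -2.7 0 0;1 18.4 -3.6 0 0;1 23 -4.5 0 0"

```text
clock: 1.55
eef_pos: [0.3021, -0.0374, 0.2318]
tool_rot: [0.857, 0.515, 0.001, 0.001]
ft_force: [0.6, -1.5, -0.4]
grip_width: 0.0
grasp_force: 0.0
```

Call:
send_rows --motion "1 4.6 -0.9 0 0;1 9.2 -1.8 0 0;1 13.8 -2.7 0 0;1 18.4 -3.6 0 0;1 23 -4.5 0 0"

```text
clock: 2.05
eef_pos: [0.3703, 0.1873, 0.2316]
tool_rot: [0.857, 0.515, 0.001, 0.0]
ft_force: [0.9, -0.8, 1.0]
grip_width: 0.0001
grasp_force: 0.0
```

Call:
send_rows --motion "1 4.6 -0.9 0 -0.1;1 9.2 -1.8 0 -0.2;1 13 -2.6 0 -0.3;1 13 -2.6 0 -0.4;1 13 -2.6 0 -0.4"

```text
clock: 2.55
eef_pos: [0.4081, 0.3131, 0.2306]
tool_rot: [0.737, 0.676, -0.001, 0.0]
ft_force: [-0.1, -0.2, -0.0]
grip_width: -0.0003
grasp_force: 0.0
```

```bash
python3 w.py .44 .37 .15
python3 - <<'E'
from h import *
o=bot.get_obs(); im=vision.camera("wrist"); cv2.imwrite("pics/w1.png",im[:,:,::-1])
for t,z in [("stop_wing",.098),("stop_station",.05)]:
    for b in boxes_of("wrist",t)[:2]: print(t,b["conf"],b["rect"],at_z("wrist",*b["rect"][:2],z,o))
E
```

```text
t 2.55 pos [0.4081 0.3131 0.2306] yaw 1.484 shift cm [5.96 2.69 8.05] F [-0.1 -0.2 -0. ] w -0.0003 q [ 0.65  0.27  0.04  1.34 -0.    2.31]
stop_wing 0.88 [295.5, 99.9, 78.3, 79.9] [0.44108466 0.37939993 0.098     ]
stop_station 0.76 [299.4, 97.0, 121.7, 112.1] [0.44934342 0.38127982 0.05      ]
stop_station 0.24 [297.2, 101.8, 73.5, 81.4] [0.4471043  0.37725635 0.05      ]
```

View pics/w1.png

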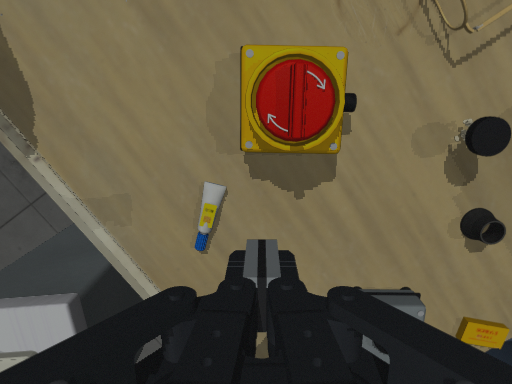

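The view shows the station with its wing near-vertical in the picture, around (297,100), and the closed fingertips at (262,250). I need the wing's direction more precisely, so I'll crop in.

Run:
```python
from h import *
im=cv2.imread("pics/w1.png")[35:165,230:370]
cv2.imwrite("pics/w1c.png",cv2.resize(im,None,fx=4.5,fy=4.5,interpolation=cv2.INTER_CUBIC))
```

```text
(no output)
```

View pics/w1c.png

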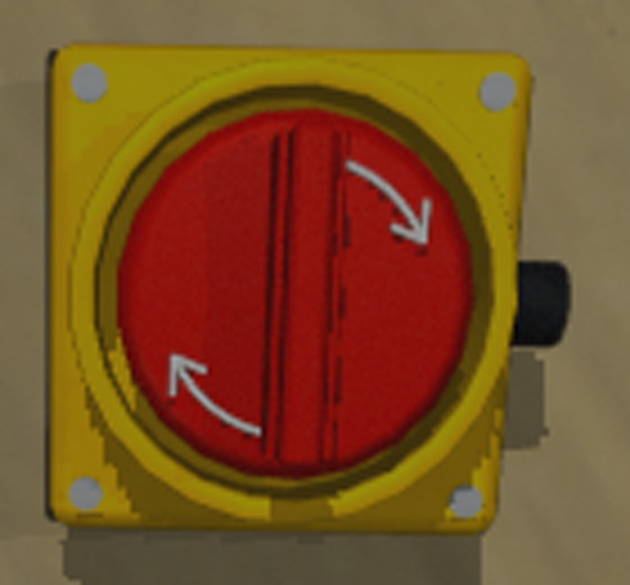

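The crop shows the wing's top running from crop pixel (316,125) to (301,458), with the housing screws at (89,83), (498,91), (86,493) and (466,502).

Run:
```python
from h import *
o=bot.get_obs()
f=lambda u,v,z: at_z("wrist",u/4.5+230,v/4.5+35,z,o)
a,b=f(316,125,.098),f(301,458,.098); d=a-b
print(a,b,(a+b)/2,np.linalg.norm(d),"wing yaw",np.arctan2(d[1],d[0]))
s=[f(*p,.05) for p in [(89,83),(498,91),(86,493),(466,502)]]
print(np.mean(s,0)); e=s[0]-s[2]; g=s[1]-s[3]; print(np.arctan2(e[1],e[0]),np.arctan2(g[1],g[0]),np.linalg.norm(e),np.linalg.norm(g))
M=R.from_quat(o["tool_rot"]).as_matrix(); print((M.T@((a+b)/2-o["eef_pos"])*100).round(2))
```

```text
[0.44676224 0.40432163 0.098     ] [0.44077363 0.34920763 0.098     ] [0.44376793 0.37676463 0.098     ] 0.0554384033797391 wing yaw 1.4625624066436926
[0.44393008 0.37607736 0.05      ]
1.462233592297158 1.4595657829957316 0.08006269219699372 0.08049281033484267
[ 6.84  2.97 13.34]
```

Call:
send_rows --motion "1 3.4 1.5 0 0.02;1 6.8 3 3 0.02;1 6.8 3 7 0.02;1 6.8 3 10.5 0.02;1 6.8 3 12.2 0.02"

```text
clock: 3.2
eef_pos: [0.4426, 0.3748, 0.1059]
tool_rot: [0.745, 0.667, -0.003, -0.0]
ft_force: [-0.3, -0.6, 0.4]
grip_width: -0.0003
grasp_force: 0.0
```

```bash
python3 w.py .4438 .3765 .100
python3 - <<'E'
from h import *
cv2.imwrite("pics/w2.png",vision.camera("wrist")[:,:,::-1])
E
```

```text
t 3.2 pos [0.4426 0.3748 0.1059] yaw 1.459 shift cm [0.19 0.1  0.59] F [-0.3 -0.6  0.4] w -0.0003 q [ 0.7   0.48  0.02  1.11 -0.    2.39]
```

View pics/w2.png

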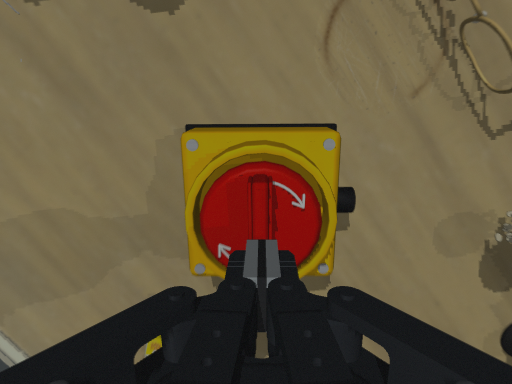

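The wing (about column 260) runs straight under the fingertips. Pressing slowly.

Call:
send_rows --motion "1 0 0 0.2 0;1 0 0 0.35 0;1 0 0 0.5 0;1 0 0 0.65 0;1 0 0 0.8 0"

```text
clock: 3.75
eef_pos: [0.4446, 0.3775, 0.1022]
tool_rot: [0.745, 0.667, 0.001, 0.0]
ft_force: [-0.0, 0.2, 0.6]
grip_width: 0.0002
grasp_force: 0.0
```

Call:
send_rows --motion "1 0 0 0.15 0;1 0 0 0.3 0;1 0 0 0.45 0;1 0 0 0.6 0;1 0 0 0.75 0"

```text
clock: 4.25
eef_pos: [0.4443, 0.3774, 0.0945]
tool_rot: [0.745, 0.668, 0.0, -0.0]
ft_force: [-1.5, -1.4, 6.8]
grip_width: -0.0001
grasp_force: 3.5
```

Call:
send_rows --motion "1 0 0 0.1 0;1 0 0 0.2 0;1 0 0 0.3 0"

```text
clock: 4.55
eef_pos: [0.4442, 0.3773, 0.0912]
tool_rot: [0.745, 0.668, 0.0, -0.0]
ft_force: [-1.2, 0.3, 3.3]
grip_width: 0.0002
grasp_force: 1.5
```

Call:
send_rows --motion "1 0 0 0.12 0;1 0 0 0.25 0;1 0 0 0.37 0;1 0 0 0.45 0;1 0 0 0.52 0"

```text
clock: 5.05
eef_pos: [0.4444, 0.3773, 0.086]
tool_rot: [0.745, 0.668, 0.0, 0.0]
ft_force: [-0.9, -0.2, 6.9]
grip_width: -0.0002
grasp_force: 3.8
```

Call:
send_rows --motion "1 0 0 0.08 0;1 0 0 0.1 0;1 0 0 0.1 0"

```text
clock: 5.35
eef_pos: [0.4445, 0.3774, 0.086]
tool_rot: [0.745, 0.668, 0.001, 0.0]
ft_force: [-2.0, -1.2, 7.6]
grip_width: -0.0
grasp_force: 4.6
```

Force climbed at the hard stop (z 0.086), so it should be latched. Lifting, then going beside the wing's near face.

Call:
send_rows --motion "1 0 0 -1 0;1 0 0 -3 0;1 1.2 -1.4 -3 0;1 2.5 -2.8 -3 0;1 2.5 -2.8 -3 0"

```text
clock: 5.85
eef_pos: [0.4178, 0.4062, 0.1146]
tool_rot: [0.744, 0.668, -0.0, -0.0]
ft_force: [-0.1, 0.2, -1.0]
grip_width: -0.0
grasp_force: 0.0
```

```bash
python3 w.py .4438 .3765 .080
python3 - <<'E'
from h import *
cv2.imwrite("pics/w3.png",vision.camera("wrist")[:,:,::-1])
E
```

```text
t 5.85 pos [0.4178 0.4062 0.1146] yaw 1.464 shift cm [-2.68  2.9   3.46] F [-0.1  0.2 -1. ] w -0.0 q [0.77 0.47 0.03 1.13 0.   2.45]
```

View pics/w3.png

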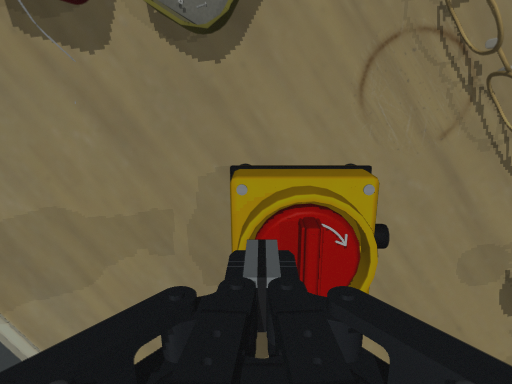

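The button sits sunk within the ring (latched), and the fingertip at (262,250) is left of the wing (centred on column 312). Lowering beside it.

Call:
send_rows --motion "1 0 0 1 0;1 0 0 2 0;1 0 0 2.8 0;1 0 0 3.4 0;1 0 0 3.4 0"

```text
clock: 6.4
eef_pos: [0.4185, 0.404, 0.0789]
tool_rot: [0.745, 0.667, -0.002, 0.0]
ft_force: [0.3, -0.1, 0.3]
grip_width: 0.0003
grasp_force: 0.0
```

Call:
send_rows --motion "1 0 0.4 0 0;1 0 0.8 0 0;1 0 1.1 0 0;1 0 1.4 0 0;1 0 1.7 0 0"

```text
clock: 6.9
eef_pos: [0.4361, 0.4036, 0.081]
tool_rot: [0.744, 0.668, 0.0, -0.0]
ft_force: [-2.0, 1.4, 0.4]
grip_width: 0.0004
grasp_force: 1.0
```

Call:
send_rows --motion "1 0 0.3 0 0;1 0 0.6 0 0;1 0 0.9 0 0;1 0 1.2 0 0;1 0 1.4 0 0"

```text
clock: 7.4
eef_pos: [0.4505, 0.402, 0.0808]
tool_rot: [0.745, 0.668, 0.001, -0.0]
ft_force: [-1.5, 1.4, 1.2]
grip_width: -0.0002
grasp_force: 1.1
```

Run:
```python
from h import *
cv2.imwrite("pics/w4.png",vision.camera("wrist")[:,:,::-1])
```

```text
(no output)
```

View pics/w4.png

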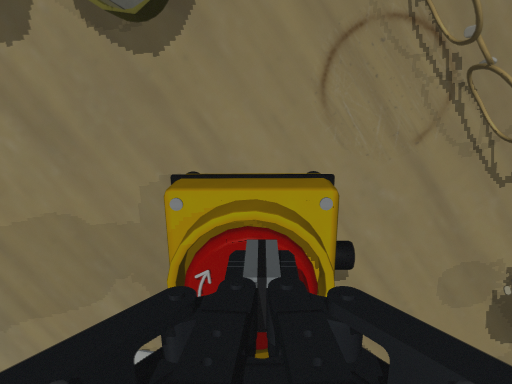

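The lower arrow has swung to about (205,280), so the button is turned roughly 0.7 rad. Pushing a bit farther.

Call:
send_rows --motion "1 0 0.25 0 0;1 0 0.5 0 0;1 0 0.7 0 0;1 0 0.8 0 0"

```text
clock: 7.85
eef_pos: [0.4578, 0.4005, 0.0802]
tool_rot: [0.745, 0.667, -0.0, 0.0]
ft_force: [-1.7, 2.0, -1.0]
grip_width: 0.0002
grasp_force: 0.9
```

Run:
```python
from h import *
cv2.imwrite("pics/w5.png",vision.camera("wrist")[:,:,::-1])
```

```text
(no output)
```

View pics/w5.png

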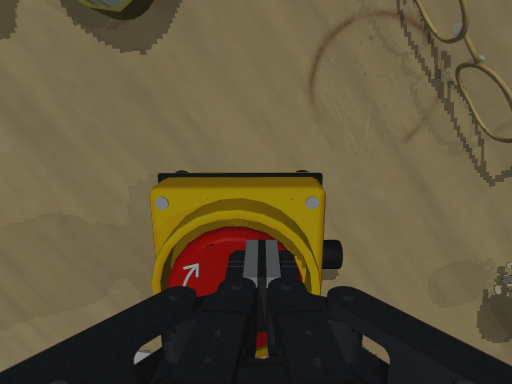

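Call:
send_rows --motion "1 0 -0.7 0 0;1 0 -1.4 0 0;1 0 -2.1 0 0;1 0 -2.8 0 0;1 0 -3.7 0 0"

```text
clock: 8.4
eef_pos: [0.4202, 0.4041, 0.0805]
tool_rot: [0.745, 0.667, -0.001, 0.001]
ft_force: [-0.4, -0.0, 0.1]
grip_width: -0.0002
grasp_force: 0.0
```

Call:
send_rows --motion "1 0 -0.2 -2.5 0;1 -1.5 -0.2 -5 0;1 -4 -0.2 -8 0;1 -6 2 -9 0;1 -6 2 -9 0"

```text
clock: 8.9
eef_pos: [0.4363, 0.3413, 0.1731]
tool_rot: [0.746, 0.666, 0.002, 0.001]
ft_force: [0.6, -0.1, -0.0]
grip_width: 0.0003
grasp_force: 0.0
```

```bash
python3 - <<'E'
from h import *
o=bot.get_obs(); im=vision.camera("wrist"); print(o["eef_pos"])
m=vision.camera_model("wrist"); im=im[60:280,140:420,::-1]
cv2.imwrite("pics/w6.png",cv2.resize(im,None,fx=2.5,fy=2.5))
E
python3 w.py .532 .121 .14
```

```text
[0.43629169 0.34132031 0.17311558]
t 8.95 pos [0.435  0.342  0.1717] yaw 1.459 shift cm [-20.89  12.09   3.17] F [-0.1  0.  -0.6] w 0.0005 q [ 0.67  0.38  0.04  1.23 -0.    2.35]
```

View pics/w6.png

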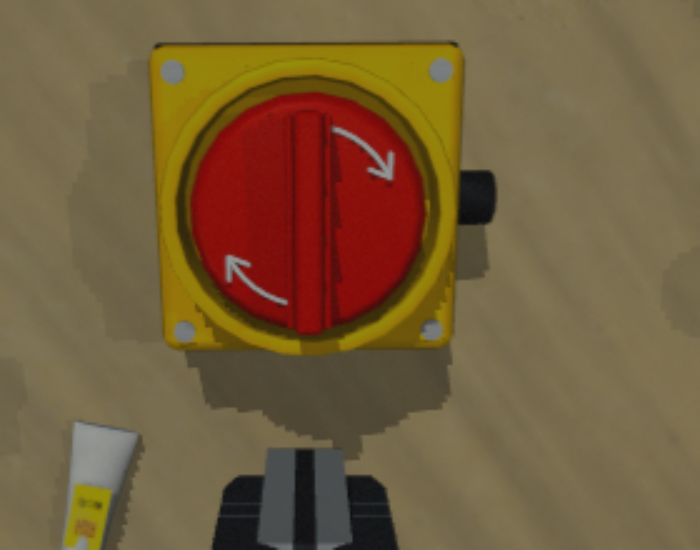

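Run:
```python
from h import *
o=bot.get_obs()
f=lambda u,v,z: at_z("wrist",u/2.5+140,v/2.5+60,z,o)
for z in (.098,.089):
    a,b=f(311,111,z),f(310,333,z); print("wing",z,np.linalg.norm(a-b),(a+b)/2)
im=cv2.imread("pics/w6.png").astype(int); m=((im[:,:,2]>90)&(im[:,:,1]<50)).astype(np.uint8)
n,l,s,c=cv2.connectedComponentsWithStats(m); k=1+s[1:,4].argmax(); x,y,w,h=s[k,:4]; print(s[k])
for z in (.078,.069): print("disc",z,np.linalg.norm(f(x,205,z)-f(x+w,205,z)))
for z in (.05,): print("screws",np.linalg.norm(f(172,71,z)-f(441,70,z)),np.linalg.norm(f(172,71,z)-f(184,331,z)))
for b in boxes_of("wrist","reset_button_top")[:2]: print(b)
```

```text
wing 0.098 0.05637038604361046 [0.44189581 0.37967039 0.098     ]
wing 0.089 0.05871374562759579 [0.44184566 0.37841377 0.089     ]
[  190    92   236   242 40670]
disc 0.078 0.06510186219729062
disc 0.069 0.06757932882353777
screws 0.07957826696189449 0.07959213812724818
```

Run:
```python
from h import *
o0=bot.get_obs()
o1=dict(o0); o1["eef_pos"]=np.array([.4081,.3131,.2306]); o1["tool_rot"]=[.737,.676,-.001,0]
def meas(fn,o,s,du,dv,row):
    im=cv2.imread(fn).astype(int); m=((im[:,:,2]>90)&(im[:,:,1]<50)).astype(np.uint8)
    n,l,st,c=cv2.connectedComponentsWithStats(m); k=1+st[1:,4].argmax(); x,y,w,h=st[k,:4]; print(fn,st[k])
    f=lambda u,v,z: at_z("wrist",u/s+du,v/s+dv,z,o)
    for z in (.078,.069):
        print(z,np.linalg.norm(f(x,row,z)-f(x+w,row,z)), (f(x,row,z)+f(x+w,row,z))/2)
meas("pics/w1c.png",o1,4.5,230,35,290); meas("pics/w6.png",o0,2.5,140,60,205)
```

```text
pics/w1c.png [  117   108   354   359 91371]
0.078 0.06547718530508716 [0.44274389 0.37961324 0.078     ]
0.069 0.06747348324705246 [0.4435924  0.37955661 0.069     ]
pics/w6.png [  190    92   236   242 40670]
0.078 0.0648089033423906 [0.44063786 0.38314775 0.078     ]
0.069 0.06728659714699395 [0.44057074 0.38210537 0.069     ]
```

Compared with the first view, the disc (65.1 vs 65.5 mm at the same height) and wing length both match the "out" state, and the wing is back at rest. On to the reset button.

Call:
send_rows --motion "1 -4 2.3 0 0;1 -8 4.6 0 0;1 -12 6.9 0 0;1 -16 9.2 0 0;1 -20 11.5 0 0"

```text
clock: 9.5
eef_pos: [0.5263, 0.1309, 0.1693]
tool_rot: [0.744, 0.668, -0.001, -0.001]
ft_force: [1.0, -0.0, 0.2]
grip_width: 0.0002
grasp_force: 0.0
```

Call:
send_rows --motion "1 -3 0 0 0;1 -3 0 0 0;1 -3 0 0 0"

```text
clock: 9.8
eef_pos: [0.5228, 0.102, 0.1695]
tool_rot: [0.745, 0.667, -0.001, -0.001]
ft_force: [-0.3, 0.1, 0.1]
grip_width: -0.0001
grasp_force: 0.0
```

Run:
```python
from h import *
from w import go
o=bot.get_obs(); im=vision.camera("wrist")
cv2.imwrite("pics/w7.png",im[:,:,::-1]); p=None
for t in ("reset_button_top","start_button_top"):
    for b in boxes_of("wrist",t)[:2]:
        q=at_z("wrist",*b["rect"][:2],.063,o); print(t,b,q)
        if p is None: p=q
go(list(p[:2])+[.07])
```

```text
reset_button_top {'rect': [281.8, 170.5, 40.7, 41.2], 'conf': 0.89} [0.54044761 0.11870184 0.063     ]
reset_button_top {'rect': [285.8, 199.6, 110.6, 162.5], 'conf': 0.66} [0.54137741 0.09592645 0.063     ]
start_button_top {'rect': [285.8, 250.2, 19.3, 22.0], 'conf': 0.69} [0.53760651 0.05417335 0.063     ]
t 9.95 pos [0.5233 0.1033 0.1702] yaw 1.464 shift cm [ 1.71  1.55 10.02] F [0.1 0.6 0.1] w -0.0 q [ 0.19  0.34 -0.02  1.21  0.    1.87]
```

View pics/w7.png

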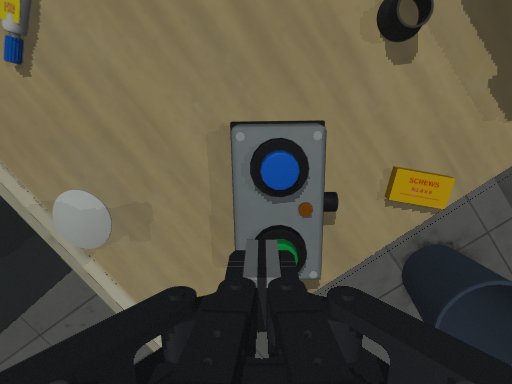

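The blue button is at (281,170) and the green one at (285,248), largely hidden behind the fingertips; the target is clear.

Call:
send_rows --motion "1 0.9 0.8 0 0;1 1.7 1.5 2 0;1 1.7 1.5 5.5 0;1 1.7 1.5 8.5 0;1 1.7 1.5 9.7 0"

```text
clock: 10.45
eef_pos: [0.5387, 0.1182, 0.0704]
tool_rot: [0.744, 0.668, -0.002, -0.001]
ft_force: [0.1, -0.9, 0.0]
grip_width: 0.0003
grasp_force: 0.0
```

Call:
send_rows --motion "1 0 0 0.2 0;1 0 0 0.4 0;1 0 0 0.6 0;1 0 0 0.8 0;1 0 0 1 0"

```text
clock: 10.95
eef_pos: [0.5413, 0.1172, 0.0646]
tool_rot: [0.745, 0.667, 0.001, 0.001]
ft_force: [1.0, -0.3, 1.4]
grip_width: 0.0001
grasp_force: 0.8
```

Call:
send_rows --motion "1 0 0 0.15 0;1 0 0 0.3 0;1 0 0 0.45 0;1 0 0 0.6 0;1 0 0 0.6 0"

```text
clock: 11.45
eef_pos: [0.5414, 0.1172, 0.059]
tool_rot: [0.745, 0.668, 0.001, 0.001]
ft_force: [-0.9, -0.5, 9.3]
grip_width: -0.0001
grasp_force: 4.7
```

Call:
send_rows --motion "1 0 0 0.05 0;1 0 0 0.05 0;1 0 0 -1 0;1 0 0 -4 0;1 0 0 -8 0"

```text
clock: 11.95
eef_pos: [0.5377, 0.1165, 0.1358]
tool_rot: [0.745, 0.668, -0.003, -0.002]
ft_force: [1.0, 0.0, -0.2]
grip_width: -0.0
grasp_force: 0.0
```

Call:
send_rows --motion "1 0 0 -2 0;1 0 0 -2 0;1 0 0 -2 0;1 0 0 -2 0;1 0 0 -2 0"

```text
clock: 12.45
eef_pos: [0.5392, 0.1168, 0.1558]
tool_rot: [0.745, 0.668, -0.002, -0.001]
ft_force: [0.4, -0.5, -0.1]
grip_width: 0.0002
grasp_force: 0.0
```

Run:
```python
from h import *
print(bot.get_obs()["clock"],bot.get_obs()["eef_pos"],bot.get_obs()["ft_force"])
print(workorder.job_done())
```

```text
12.45 [0.53920914 0.11681067 0.15579086] [ 0.40182561 -0.54581193 -0.11912375]
the job is handed in; nothing more can be done
None
```

I latched the red button, turned it clockwise until it sprang back out, pressed and released reset, and handed the job in at 12.45 s; no verdict came back, and I judged each step from forces and pictures, not from joint readings.

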